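# Load a driver board under the jig's spring clip

## Task

Load the small green circuit board that lies in the channel of the repair jig: press the long blue pedal of the spring clip down with one fingertip and keep it down while your other fingertip pushes the board along its channel, under the raised red jaw, until it is fully home against the black end stop. Then let the clip up so that it clamps the board, and leave the hand clear. Push the board only, never lift it, and leave everything else on the bench where it is.

Things in the scene. Friction and masses are not known exactly. Their poses are not given: they have to be found in the camera images.
- jig: Fixed aluminium jig on the bench; place and yaw vary. Origin on the bench surface; x = push direction along the channel, y towards the pedal, z up. Base plate spans x -122..+68, y -42..+102 mm, 12 mm thick; its top is the channel floor, between guide rails whose inner faces are at y -26 and +26 mm (6 mm wide, tops 17 mm above the bench).
- stop (a point): Middle of the black end stop's face, at channel-floor level: jig x +50, y 0, 12 mm above the bench. The stop is 66 mm wide (y), 10 mm high. The board is home when its front edge touches it, its origin then at jig x +18 mm.
- hinge (a point): Middle of the clip's hinge rod: jig x -35, y +45 mm, 26 mm above the bench. The 7 mm rod runs along jig x between posts at x -116 and +46 mm (tops 34 mm above the bench). It lies between the fingers when one presses the pedal and the other stands in the channel.
- clip (a joint): Spring clip, a see-saw on the hinge rod, in rad: 0 = closed, empty, red jaw down; 0.30 = pedal fully down at its stop; about 0.09 = jaw resting on the board. A spring closes it: the pedal needs about 3 N to start and 8 N at the stop. Above about 0.12 the board passes freely under the jaw.
- pedal (a point): Middle of the long blue pedal's top with the clip at 0 (point fixed to the jig: x -50, y +75 mm, 24.5 mm above the bench). Plate spans jig x -111..+11, y +58..+92 mm. At rest its outer side is tilted up 0.30 rad; fully down it is level, its top 15.5 mm above the bench, below the board's top. A fingertip can slide along it holding it down, with the same force anywhere on this line.
- jaw (a point): Lower near edge of the red jaw with the clip at 0 (point fixed to the jig: x +20, y 0, 18 mm above the bench): too low to let the board in. Jaw spans jig x +20..+38, y -8..+8 mm; a blue arm joins it to the hinge rod. With the pedal fully down its underside is about 31 mm above the bench.
- board: Loose green circuit board on a heat-sink plate, 64 (x) by 50 (y) by 10 mm thick, about 90 g, flat in the channel, x along the jig's x, front edge 8 to 38 mm short of the jaw. Origin: centre of its underside, 12 mm above the bench. Rear edge, to be pushed, at board x -32 mm. Black and yellow components stand 10 to 12 mm above its top at board x -13..+1 mm.
- screwdriver: Bystander: red screwdriver lying beside the jig on its -y side.
- capacitor: Bystander: blue can capacitor, 28 mm across, 45 mm high, standing just off the jig's -y edge.
- solder_spool: Bystander: steel-grey solder spool, 52 mm across, 40 mm high, beyond the end stop.
- carton: Bystander: small cardboard carton 50 x 40 x 70 mm standing off the pedal side of the jig.
- brush: Bystander: brush lying on the bench, to the left.
- lantern: Bystander: white lantern body with black foot, 120 mm across, 200 mm high, far left.
- torch_shell: Bystander: yellow torch shell, 160 mm long, far right.
Mind the look-alikes: they are no part of the job. What is shaped like the board but pink is not meant. Of the things shaped like the jig, the aluminium one is meant.

How it is judged:
By the outcome, as a careful person would: the job done as asked, in the order asked, and still so for the second after the job is handed in, with the robot touching nothing.
It also fails if it takes over 35 s, if anything falls off the work surface, if the arm or the gripper's body presses on something with over 40 N, if the wrist force passes 120 N, or if a joint passes its speed limit or range.

## Robot

A 7-joint arm with a two-finger parallel gripper is mounted at the origin on the work surface. World frame = base frame: x ahead of the robot, y to its left, z up, the work surface at z = 0. Lengths are in m, angles in degrees, forces in N, time in s.
With the tool pointing down it reaches from about 0.4 to 0.85 m from the base axis. Payload 4.4 kg.
Tool frame: the origin (TCP) lies midway between the tips of the shut fingers; the grasp point (between the pads) lies pinch_z behind it (pinch_z is the distance from the TCP to the grasp point, in m); z points along the fingers, y is the line along which they close (so a half turn about z gives the same grasp; the last joint's range is limited). The gripper opens to 94 mm and grips with 3 to 60 N. Pads are 16 mm wide; open, the fingers measure 119 mm over their backs; the gripper's body (75 mm by 177 mm) begins 78 mm behind the grasp point.
Start: joints at [-77.338, 36.005, 2.206, 86.941, -1.547, 57.084, -1.146], TCP at [0.184, 0.623, 0.205] pointing down, gripper open.
Joint ranges: [-175.42, 175.42], [-21.48, 121.26], [-71.46, 75.88], [10.55, 141.38], [-63.04, 243.04], [13.31, 113.54], [-168.57, 168.57]. Speed limits (degrees/s): [147.25, 147.25, 180, 180, 180, 180, 180].

## Interface

Orientations are given as [roll, pitch, yaw] about the fixed x, y, z axes, in that order (R = Rz(yaw) Ry(pitch) Rx(roll)).
In Python, from plant import observe, get_image, camera_model, close_job, regions_of, pinch_z gives the robot as it stands. The module is installed in compiled form; this text tells all that it offers.
- The arm moves only by the tool jog_arm, never from a script. Its argument "increments" is a list of rows, each a list of 3 entries, a list of its own where there are three numbers: the shift along the tool's x, y, z in m, then the turn about the tool's z in rad, then the opening, from 0 (shut) to 1 (fully open). A call has exactly 8 rows; each row shifts and turns the commanded pose from where the row before left it, along the tool's axes as they then stand; what a row does not reach is not made up. A row lasts 1/8 s, in which the tool goes at most 62.5 mm and 10.7 degrees, less where a joint would pass 70% of its speed; a pose out of reach is approached as far as the arm can. A call is refused whole if a number of a shift passes 0.0625 or a number of a turn 0.188, either way. A call with a gripper value outside its range is refused whole. The fingers move at their own pace and stop on an object; "force" is the grip in N (left out, the last holds). Time passes only in rows, so rows that do not move let the fingers close, or fill a call up. It gives the time, the measured TCP pose, the force, the opening and the grip force at its end, in the units of the state.
- observe(): the state, without advancing time (a new reading comes with each control period).
- get_image(name): name is "side" or "top"; returns the picture (384x512x3 uint8, red, green, blue); there is no depth.
- camera_model(name): a dict with "mtx" (3x3 intrinsics, pixels), "k1" (the pictures are not rectified: a ray, as slopes to the right and down, at radius r is drawn at 1 + k1 r^2 times it, then the intrinsics apply), "R" (3x3) and "t" (3): a world point X has camera coordinates R X + t. Camera axes: x right, y down, z forward; pixel columns grow to the right and rows downward; lengths in m; the calibration is good to about 2 mm. A picture is of the moment at which its call begins. camera_model takes no time and is no camera call.
- close_job(): hands the job in; it is judged then, once.
Trained networks look in the newest picture that a camera, given by its name, has taken for a name from the list of things; names that differ only in an ending like _2 or _b are one class to them, and where a whole thing is asked for, a point or a joint stands for the part that bears it (a point fixed in the world has none). Each returns a list of dicts, best first, with "score" (0 to 1); they miss things now and then, are a little off and sometimes report something else, mostly with a low value. They report only what shows in the picture. A call takes as long as a camera call. They do not tell look-alikes from the thing itself.
- regions_of(target, camera): "mask" (384x512 bool, what is visible of it) and "bbox" ([left, top, right, bottom] in pixels, round what is visible of it).
The state is a dict: "time": time; "joint_positions": joint angles; "joint_vel": joint speeds; "joint_efforts": joint torques, N m; "position": TCP position; "eef_rot": TCP orientation; "ft_force": force on the tool from outside, world axes, zero at the start; "moment": the same for the moment, N m; "gripper_width": opening from 0.0 (shut) to 1.0 (fully open); "gripper_force": force on a finger pad.
Only numpy, scipy, OpenCV 4.12 (cv2) and the standard library are available. Lean on these libraries where they do the work, as an engineer would, in place of code of your own. Each camera call takes 0.05 s, during which the arm holds its last target. There are 200 camera calls.

## Working session

There is one attempt and no reset: what is moved stays moved. The work goes in short steps, Python scripts to look and compute and a tool call to move; the robot and the scene stay as the last step left them, time stands still between calls to the robot, and variables do not carry over. Pictures are saved under pics/ and viewed, at most 10 in all, crops included, and the job is handed in when it is done.

Besides the shell and the picture viewer there is one more tool, called as name([rows], argument=value, ...), one row to a line, values as JSON. jog_arm: Moves the arm, as the interface text tells. Its arguments: {"type":"object","properties":{"increments":{"type":"array","items":{"type":"array"}},"force":{"type":"number"}},"required":["increments"]}

```bash
mkdir -p pics; python3 - <<'E'
from plant import *
import cv2,numpy as np
print(observe(),pinch_z)
for n in("top","side"):
    cv2.imwrite(f"pics/{n}0.png",get_image(n)[:,:,::-1]);print(camera_model(n))
    for t in("jig","board","pedal","stop","jaw"):
        print(n,t,[(round(r["score"],2),r["bbox"]) for r in regions_of(t,n)])
E
```

```text
{'time': 0.0, 'joint_positions': array([-77.33776146,  36.05628467,   2.2020408 ,  86.99315708,
        -1.54752401,  57.08289176,  -1.14904579]), 'joint_vel': array([ 0.036018  , -0.00321392,  0.10323693,  0.03232195,  0.00334646,
       -0.01757166, -0.01086258]), 'joint_efforts': array([-7.05812454e-04, -5.49727321e+01,  1.14339788e+00, -1.86633557e+01,
       -5.22118807e-02,  2.36787944e-02,  1.82630565e-04]), 'position': array([0.18365715, 0.62285354, 0.20459957]), 'eef_rot': array([-1.79897318e+02,  4.02003383e-04,  1.63564764e+02]), 'ft_force': array([-0.16104023, -0.63391905,  0.12368578]), 'moment': array([ 0.04414464, -0.04008202, -0.02375816]), 'gripper_force': 0.0, 'gripper_width': 0.9985183988540549} 0.0188
{'mtx': array([[427.78018591,   0.        , 264.23790807],
       [  0.        , 427.78018591, 197.84088762],
       [  0.        ,   0.        ,   1.        ]]), 'k1': -0.10901674296558707, 'R': array([[ 0.02335893, -0.99950409, -0.02111722],
       [-0.99503392, -0.02119974, -0.09725265],
       [ 0.09675674,  0.02328407, -0.99503567]]), 't': array([0.00751291, 0.5
[... 689 characters left out ...]
ay([[-0.93136003, -0.36406493, -0.00502244],
       [-0.27462703,  0.71148091, -0.64681906],
       [ 0.23905751, -0.60104212, -0.76262696]]), 't': array([0.48755324, 0.18202492, 0.95918226])}
side jig [(0.89, [172.5, 213.3, 263.3, 277.4]), (0.85, [185.4, 119.4, 266.3, 170.3])]
side board [(0.77, [280.5, 237.0, 316.5, 262.2]), (0.76, [213.3, 217.0, 242.6, 238.1])]
side pedal [(0.89, [185.0, 120.2, 264.5, 170.1]), (0.6, [189.1, 219.2, 252.3, 263.2]), (0.57, [175.3, 207.5, 262.6, 270.9]), (0.31, [220.0, 186.8, 272.8, 203.7])]
side stop [(0.9, [170.8, 207.6, 264.7, 271.0]), (0.7, [187.1, 120.6, 266.9, 174.6])]
side jaw [(0.79, [184.3, 118.1, 270.4, 172.8]), (0.68, [174.4, 206.9, 261.2, 269.8])]
```

View pics/top0.png

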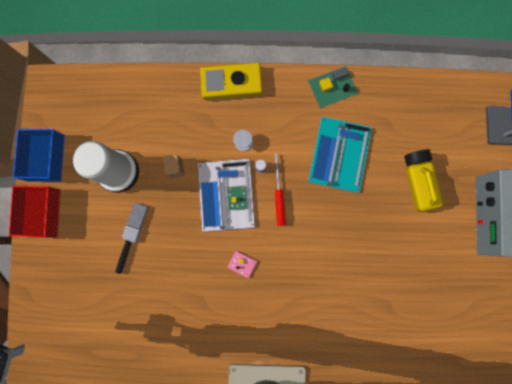

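View pics/side0.png

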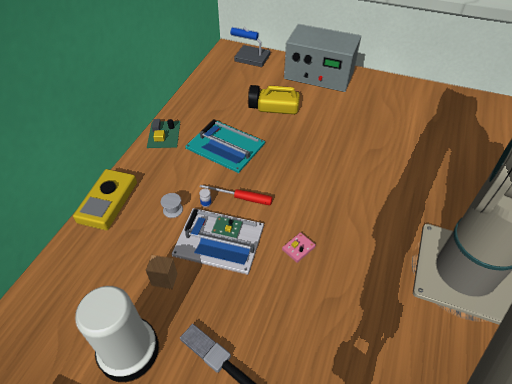

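Candidates: the jig is the aluminium one at top (227,196), not the teal one at (341,155). The board is the green one in the channel at (237,198), not the pink one at (243,264) or the larger loose green one at (333,86). I'll check this in a close crop.

```bash
python3 - <<'E'
import cv2,numpy as np
a=cv2.imread("pics/top0.png")[150:240,185:270];b=cv2.imread("pics/side0.png")[200:280,165:275]
a=cv2.resize(a,None,fx=6.6,fy=6.6,interpolation=cv2.INTER_CUBIC)
cv2.imwrite("pics/ca.png",a)
b=cv2.resize(b,None,fx=7,fy=7,interpolation=cv2.INTER_CUBIC)
cv2.imwrite("pics/cb.png",b)
E
```

```text
(no output)
```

View pics/ca.png

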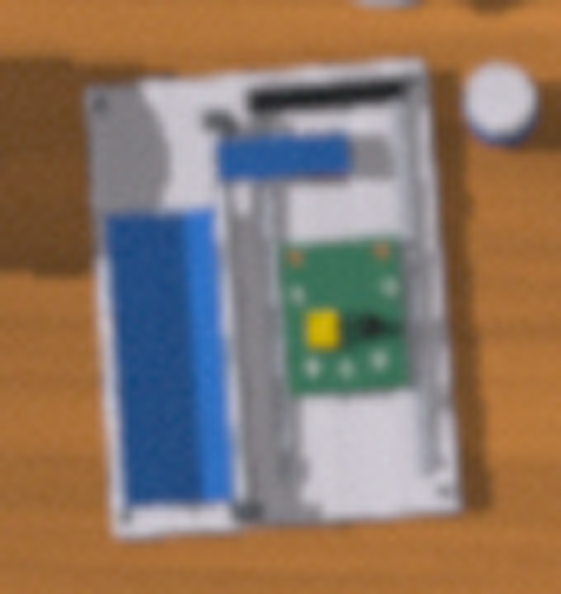

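View pics/cb.png

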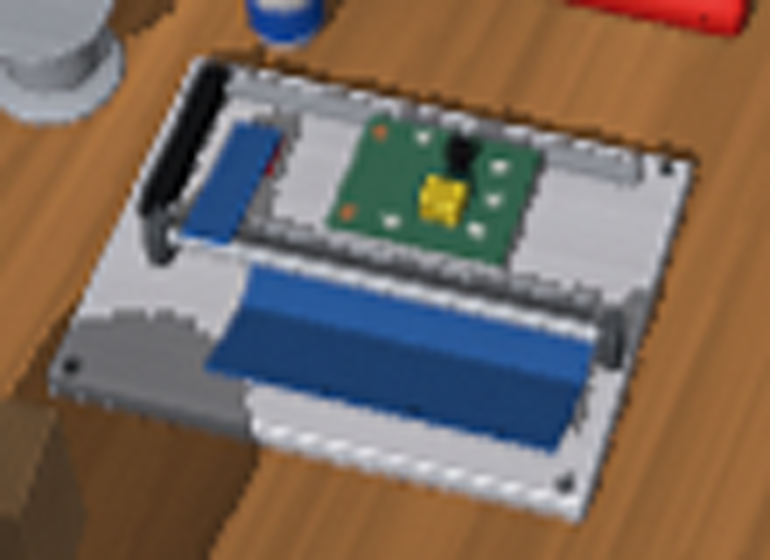

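The close crops confirm the choice: the aluminium jig with the stop away from the robot, the pedal to the left, and the green board in the channel with its rear edge at about row 390 of the top crop. Next I fit the poses from the corners.

```bash
cat > h.py <<'E'
import numpy as np,cv2
from plant import camera_model
from scipy.optimize import least_squares
C={n:camera_model(n) for n in("top","side")}
def proj(n,X):
    c=C[n];return cv2.projectPoints(np.asarray(X,float).reshape(-1,3),cv2.Rodrigues(c["R"])[0],c["t"],c["mtx"],np.array([c["k1"],0,0,0]))[0][:,0]
def w(p,X):
    c,s=np.cos(p[2]),np.sin(p[2]);X=np.asarray(X,float)
    return np.c_[p[0]+c*X[:,0]-s*X[:,1],p[1]+s*X[:,0]+c*X[:,1],X[:,2]]
E
python3 - <<'E'
from h import *
f=lambda a,s,o:(np.array(a)+.5)/s-.5+np.array(o)
T=lambda a:f(a,6.6,(185,150)); S=lambda a:f(a,7,(165,200))
J=[[.068,.102,.012],[.068,-.042,.012],[-.122,-.042,.012],[-.122,.102,.012]]
B=[[.032,.025,.022],[.032,-.025,.022],[-.032,-.025,.022],[-.032,.025,.022]]
jt=T([(88,88),(425,60),(461,512),(115,533)]);js=S([(52,378),(200,60),(693,157),(582,500)])
bt=T([(285,247),(402,238),(410,387),(293,392)]);bs=S([(330,222),(378,112),(543,155),(505,265)])
def fit(P,a,b):
    out=[]
    for L in([("top",a),("side",b)],[("top",a)],[("side",b)]):
        r=least_squares(lambda p:np.concatenate([(proj(n,w(p,P))-m).ravel() for n,m in L]),[.55,.08,0])
        out.append(r.x);print(np.round(r.x[:2],4),np.degrees(r.x[2]).round(2),"rms",np.sqrt(np.mean(r.fun**2)).round(2))
    return out[0]
j=fit(J,jt,js);b=fit(B,bt,bs)
c,s=np.cos(j[2]),np.sin(j[2]);d=b[:2]-j[:2];print("board in jig",c*d[0]+s*d[1],-s*d[0]+c*d[1])
np.save("j.npy",j)
for n in((-.05,.075,.0245),(.05,0,.012)):print(w(j,[n]))
E
```

```text
[0.591  0.0983] 6.03 rms 0.62
[0.5914 0.0992] 5.66 rms 0.29
[0.5908 0.0975] 6.38 rms 0.66
[0.5523 0.0933] 4.78 rms 0.44
[0.5532 0.0936] 4.75 rms 0.45
[0.5515 0.0932] 4.82 rms 0.26
board in jig -0.03902817602051752 -0.0009178798103458658
[[0.53337076 0.16764916 0.0245    ]]
[[0.64069886 0.10357359 0.012     ]]
```

jog_arm([
  [[0,0,0],-0.13,0.68],
  [[0,0,0],-0.13,0.68],
  [[0,0,0],-0.13,0.68],
  [[-0.025,-0.052,0],0,0.68],
  [[-0.025,-0.052,0],0,0.68],
  [[-0.025,-0.052,0],0,0.68],
  [[-0.025,-0.052,0],0,0.68],
  [[-0.025,-0.052,0],0,0.68],
])

```text
time: 1.6
position: [0.336, 0.3762, 0.2058]
eef_rot: [180.0, 0.0, -174.1]
ft_force: [0.6, -0.5, -0.2]
gripper_width: 0.678
gripper_force: 0.0
```

jog_arm([
  [[-0.025,-0.052,0],0,0.68],
  [[-0.025,-0.052,0],0,0.68],
  [[-0.025,-0.052,0],0,0.68],
  [[-0.025,-0.052,0],0,0.68],
  [[-0.025,-0.052,0.02],0,0.68],
  [[0,0,0.04],0,0.68],
  [[0,0,0.04],0,0.68],
  [[0,0,0],0,0.68],
])

```text
time: 2.6
position: [0.4841, 0.1312, 0.1035]
eef_rot: [-179.9, -0.3, -174.1]
ft_force: [-0.2, 0.4, 0.4]
gripper_width: 0.679
gripper_force: 0.0
```

```bash
cat > st.py <<'E'
from h import *
from plant import *
o=observe();j=np.load("j.npy");c,s=np.cos(j[2]),np.sin(j[2]);d=o["position"][:2]-j[:2]
print("t",o["time"],"jig xy",np.round([c*d[0]+s*d[1],-s*d[0]+c*d[1]],4),"z",o["position"][2].round(4),"rot",o["eef_rot"].round(2),"jyaw",np.degrees(j[2]).round(2),"F",o["ft_force"].round(1),"g",round(o["gripper_width"],3))
E
python3 - <<'E'
import st
from st import *
for n in("top","side"):
    b=get_image(n);u,v=proj(n,w(j,[[-.03,.03,.02]]))[0].astype(int)
    cv2.imwrite(f"pics/{n}1.png",cv2.resize(b[v-50:v+50,u-65:u+65,::-1],None,fx=5.9,fy=5.9,interpolation=cv2.INTER_CUBIC))
E
```

```text
t 2.6 jig xy [-0.1029  0.0439] z 0.1035 rot [-179.94   -0.32 -174.1 ] jyaw 6.03 F [-0.2  0.4  0.4] g 0.679
```

View pics/side1.png

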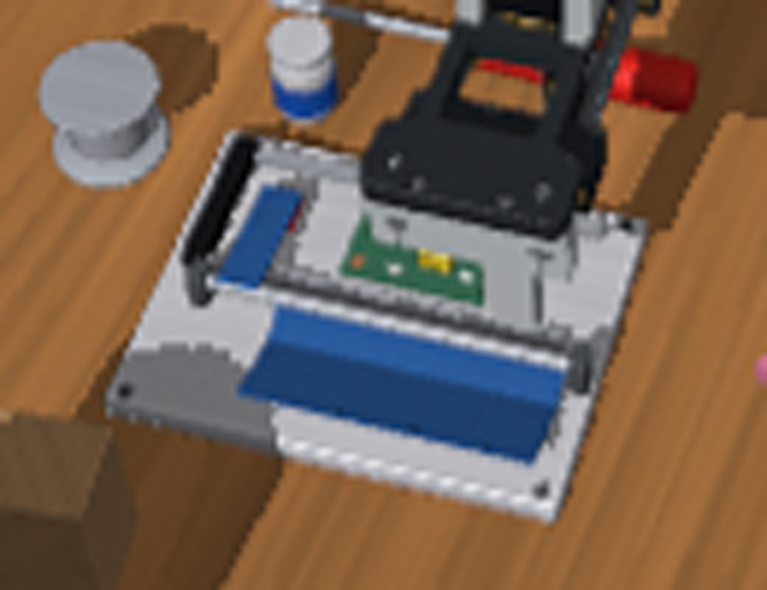

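The jaw, rod and rail are visible and nothing is disturbed. I'm centring over the pedal and channel and going down to just above the pedal.

jog_arm([
  [[-0.006,-0.007,0],0,0.68],
  [[0,0,0.02],0,0.68],
  [[0,0,0.02],0,0.68],
  [[0,0,0.02],0,0.68],
  [[0,0,0.006],0,0.68],
  [[0,0,0],0,0.68],
  [[0,0,0],0,0.68],
  [[0,0,0],0,0.68],
])

```text
time: 3.7
position: [0.4933, 0.1258, 0.0402]
eef_rot: [180.0, 0.1, -174.1]
ft_force: [-0.0, 0.3, 0.6]
gripper_width: 0.68
gripper_force: 0.0
```

```bash
python3 - <<'E'
from st import *
im=[]
for n in("top","side"):
    b=get_image(n);u,v=proj(n,w(j,[[-.04,.03,.02]]))[0].astype(int)
    im.append(cv2.resize(b[v-50:v+50,u-40:u+40,::-1],None,fx=5,fy=5,interpolation=cv2.INTER_CUBIC))
cv2.imwrite("pics/2.png",np.hstack(im))
E
```

```text
t 3.7 jig xy [-0.0942  0.0376] z 0.0402 rot [ 1.7999e+02  8.0000e-02 -1.7409e+02] jyaw 6.03 F [-0.   0.3  0.6] g 0.68
```

View pics/2.png

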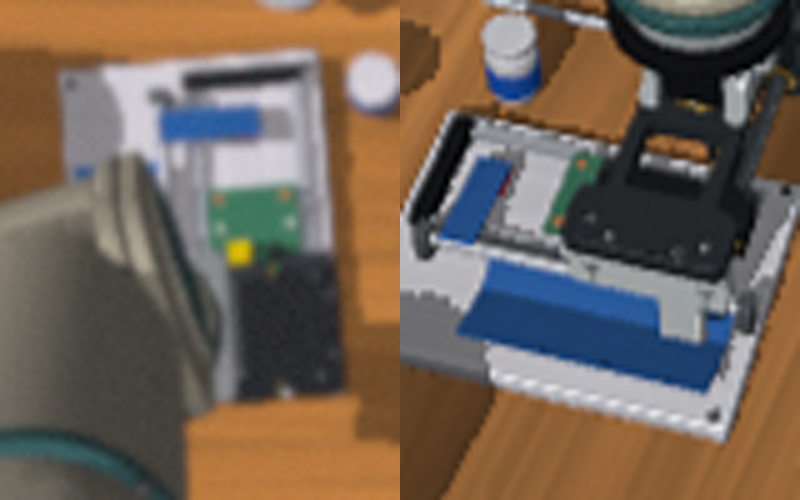

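The left view (top camera) is mostly hidden by the arm. The right view shows the finger above the pedal and the channel finger behind the board. I'm pressing down now.

jog_arm([
  [[0,0,0.005],0,0.68],
  [[0,0,0.005],0,0.68],
  [[0,0,0.004],0,0.68],
  [[0,0,0.004],0,0.68],
  [[0,0,0.003],0,0.68],
  [[0,0,0.003],0,0.68],
  [[0,0,0],0,0.68],
  [[0,0,0],0,0.68],
])

```text
time: 4.8
position: [0.4927, 0.1241, 0.0161]
eef_rot: [-179.9, -0.0, -174.2]
ft_force: [-1.9, -2.8, 10.9]
gripper_width: 0.679
gripper_force: 5.4
```

```bash
python3 st.py
```

```text
t 4.8 jig xy [-0.095  0.036] z 0.0161 rot [-1.7991e+02 -2.0000e-02 -1.7415e+02] jyaw 6.03 F [-1.9 -2.8 10.9] g 0.679
```

jog_arm([
  [[-0.006,0,0],0,0.68],
  [[-0.006,0,0],0,0.68],
  [[-0.006,0,0],0,0.68],
  [[-0.006,0,0],0,0.68],
  [[-0.006,0,0],0,0.68],
  [[-0.006,0,0],0,0.68],
  [[0,0,0],0,0.68],
  [[0,0,0],0,0.68],
])

```text
time: 5.8
position: [0.5209, 0.1278, 0.0153]
eef_rot: [-179.9, -0.8, -174.0]
ft_force: [-11.4, -2.8, 17.4]
gripper_width: 0.683
gripper_force: 9.0
```

```bash
python3 - <<'E'
from st import *
im=[]
for n in("top","side"):
    b=get_image(n);u,v=proj(n,w(j,[[-.02,.03,.02]]))[0].astype(int)
    im.append(cv2.resize(b[v-50:v+50,u-40:u+40,::-1],None,fx=5,fy=5,interpolation=cv2.INTER_CUBIC))
cv2.imwrite("pics/3.png",np.hstack(im))
E
```

```text
t 5.8 jig xy [-0.0666  0.0367] z 0.0153 rot [-179.88   -0.82 -173.98] jyaw 6.03 F [-11.4  -2.8  17.4] g 0.683
```

View pics/3.png

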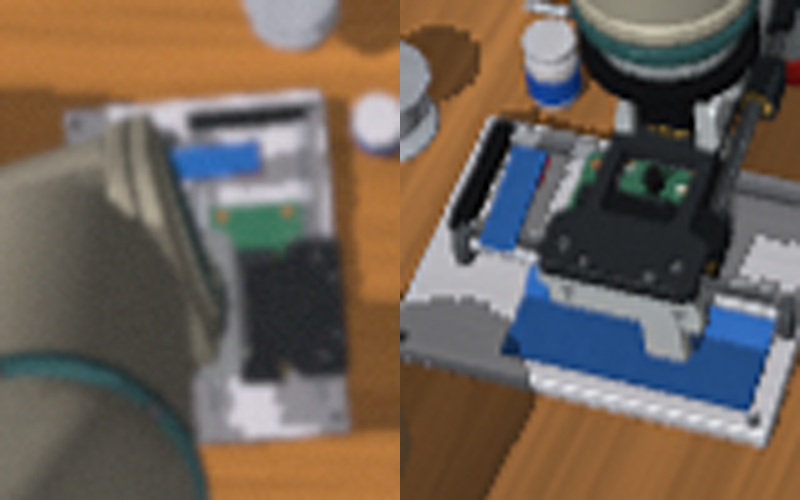

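The pedal is level and the raised jaw is clear. The board has moved about 12 mm. I'm easing the down force slightly and going on.

jog_arm([
  [[-0.005,0,-0.001],0,0.68],
  [[-0.005,0,0],0,0.68],
  [[-0.005,0,0],0,0.68],
  [[-0.005,0,0],0,0.68],
  [[-0.005,0,0],0,0.68],
  [[-0.005,0,0],0,0.68],
  [[0,0,0],0,0.68],
  [[0,0,0],0,0.68],
])

```text
time: 6.9
position: [0.5547, 0.1318, 0.0163]
eef_rot: [-179.9, -0.4, -174.0]
ft_force: [-7.3, -2.1, 9.2]
gripper_width: 0.682
gripper_force: 4.7
```

```bash
python3 st.py
```

```text
t 6.9 jig xy [-0.0326  0.0371] z 0.0163 rot [-179.95   -0.41 -174.04] jyaw 6.03 F [-7.3 -2.1  9.2] g 0.682
```

jog_arm([
  [[-0.003,0,0],0,0.68],
  [[-0.003,0,0],0,0.68],
  [[-0.002,0,0],0,0.68],
  [[-0.002,0,0],0,0.68],
  [[-0.002,0,0],0,0.68],
  [[0,0,0],0,0.68],
  [[0,0,0],0,0.68],
  [[0,0,0],0,0.68],
])

```text
time: 7.9
position: [0.5645, 0.1327, 0.0161]
eef_rot: [-179.9, -0.6, -174.1]
ft_force: [-9.4, -1.6, 11.7]
gripper_width: 0.679
gripper_force: 6.6
```

jog_arm([
  [[-0.002,0,0],0,0.68],
  [[-0.001,0,0],0,0.68],
  [[-0.001,0,0],0,0.68],
  [[0,0,0],0,0.68],
  [[0,0,0],0,0.68],
  [[0,0,0],0,0.68],
  [[0,0,0],0,0.68],
  [[0,0,0],0,0.68],
])

```text
time: 8.9
position: [0.5646, 0.1325, 0.0157]
eef_rot: [-179.9, -1.1, -174.1]
ft_force: [-16.5, -2.4, 15.6]
gripper_width: 0.679
gripper_force: 9.1
```

```bash
python3 st.py
```

```text
t 8.9 jig xy [-0.0226  0.0368] z 0.0157 rot [-179.88   -1.06 -174.07] jyaw 6.03 F [-16.5  -2.4  15.6] g 0.679
```

The push stalls at the expected place, TCP x about -22 mm, so the board is against the stop. I'm backing off with the pedal still held and looking.

jog_arm([
  [[0.004,0,0],0,0.68],
  [[0.004,0,0],0,0.68],
  [[0.004,0,0],0,0.68],
  [[0.003,0,0],0,0.68],
  [[0.003,0,0],0,0.68],
  [[0,0,0],0,0.68],
  [[0,0,0],0,0.68],
  [[0,0,0],0,0.68],
])

```text
time: 9.9
position: [0.5617, 0.1332, 0.0183]
eef_rot: [179.9, 0.6, -174.2]
ft_force: [4.8, -0.3, 8.6]
gripper_width: 0.682
gripper_force: 3.6
```

```bash
python3 - <<'E'
from st import *
im=[]
for n in("top","side"):
    b=get_image(n);u,v=proj(n,w(j,[[0,.02,.02]]))[0].astype(int)
    im.append(cv2.resize(b[v-45:v+45,u-32:u+32,::-1],None,fx=6.2,fy=6.2,interpolation=cv2.INTER_CUBIC))
cv2.imwrite("pics/4.png",np.hstack(im))
E
```

```text
t 9.9 jig xy [-0.0254  0.0377] z 0.0183 rot [ 179.91    0.59 -174.16] jyaw 6.03 F [ 4.8 -0.3  8.6] g 0.682
```

View pics/4.png

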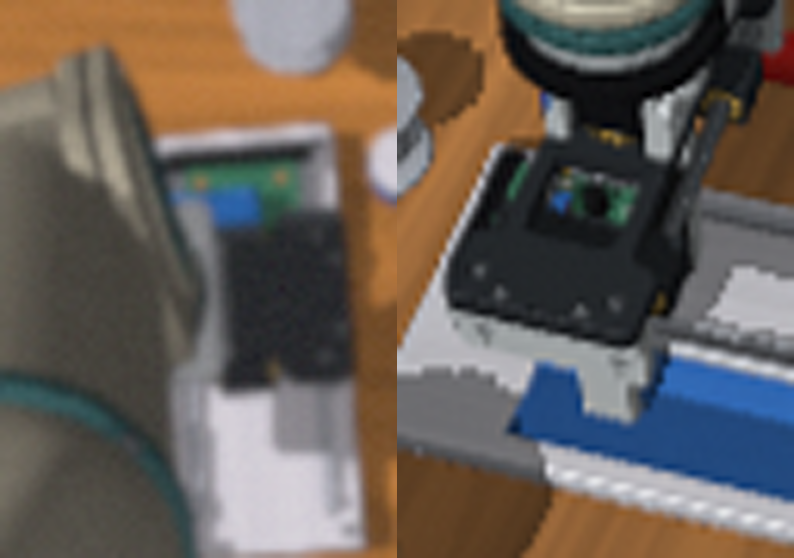

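The board's front edge is against the black stop and the finger is off its rear edge. I'm releasing the clip straight up.

jog_arm([
  [[0.003,0,-0.001],0,0.68],
  [[0.002,0,-0.002],0,0.68],
  [[0,0,-0.003],0,0.68],
  [[0,0,-0.003],0,0.68],
  [[0,0,-0.004],0,0.68],
  [[0,0,-0.006],0,0.68],
  [[0,0,-0.01],0,0.68],
  [[0,0,-0.02],0,0.68],
])

```text
time: 11.0
position: [0.5509, 0.1316, 0.0658]
eef_rot: [-180.0, -0.1, -174.1]
ft_force: [0.5, 0.3, 0.8]
gripper_width: 0.678
gripper_force: 0.0
```

jog_arm([
  [[0,0,-0.04],0,0.68],
  [[0,0,-0.04],0,0.68],
  [[0.05,0,-0.02],0,0.68],
  [[0.05,0,0],0,0.68],
  [[0,0.05,0],0,0.68],
  [[0,0.05,0],0,0.68],
  [[0,0.05,0],0,0.68],
  [[0,0,0],0,0.68],
])

```text
time: 12.0
position: [0.4354, 0.2756, 0.1661]
eef_rot: [179.8, 0.1, -173.7]
ft_force: [-0.9, 0.0, 0.6]
gripper_width: 0.677
gripper_force: 0.0
```

```bash
python3 - <<'E'
from st import *
im=[]
for n in("top","side"):
    b=get_image(n);u,v=proj(n,w(j,[[-.02,.03,.02]]))[0].astype(int)
    im.append(cv2.resize(b[v-50:v+50,u-50:u+50,::-1],None,fx=4,fy=4,interpolation=cv2.INTER_CUBIC))
    print(n, proj(n,w(j,[[.05,-.025,.022],[-.014,-.025,.022],[-.014,.025,.022]]))*1-[u-50,v-50])
cv2.imwrite("pics/5.png",np.hstack(im))
E
```

```text
t 12.0 jig xy [-0.1361  0.1926] z 0.1661 rot [ 1.7982e+02  6.0000e-02 -1.7367e+02] jyaw 6.03 F [-0.9  0.   0.6] g 0.677
top [[68.59954124 23.83458181]
 [70.39538905 46.9201834 ]
 [52.16055526 48.46122479]]
side [[31.28439006 26.35589815]
 [55.32366327 31.61267471]
 [48.91275781 47.49990076]]
```

View pics/5.png

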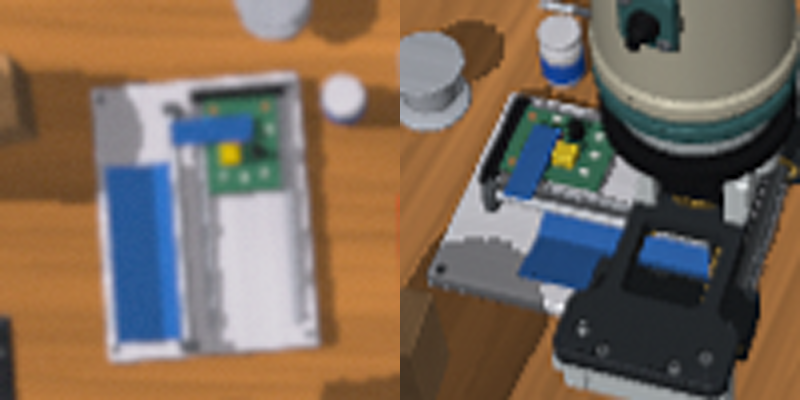

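The board is against the stop: its rear edge is at rows 190–193 of the top view, against 188–194 predicted. The jaw is down on it and the hand is clear. I'm handing in.

```bash
python3 -c "
from plant import *
print(close_job())"
```

```text
the job is handed in; nothing more can be done
None
```

The board is fully home against the black end stop with the clip's jaw down on it and the hand clear; the job was handed in at about 12 s.

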